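# Jack up the packing-bench roller conveyor and hold it

### The job

The small pot standing in front of the conveyor's marked lift lug is in the way: stand it upright in the green basket. Then set the lever jack on the bench with its saddle centred under the lift lug and pump its handle until both feet on that side of the conveyor hang at least 10 mm clear of the bench. Finish while holding the handle pressed right down at the bottom of the last stroke, and leave everything else on the bench where it stands.

Things in the scene. Friction and masses are not known exactly. Their poses are not given: they have to be found in the camera images.
- pot: The pot to clear: bulb-shaped open glazed plant pot, pink below, cream above, brown rim; 72 mm high, 62 mm across the belly (30 to 46 mm above its foot), 60 mm across the rim, 42 mm foot, walls 4 mm, 0.15 to 0.3 kg. It stands on the bench 80 to 120 mm straight out from the lift point, where the jack has to go. Origin: centre of its underside, z up.
- basket: Open rectangular mint-green plastic basket with slotted sides, 150 mm (its x) by 130 mm (its y) outside, 50 mm high, inside 142 by 122 mm, floor 4 mm thick; loose, 0.35 kg. Origin: centre of its underside, z up.
- jack: Loose ratchet lever jack, about 0.9 kg: steel base plate 72 mm wide, 6 mm thick, from x -152 to +38 mm; aluminium post 44 mm wide, 70 mm high, with the saddle on top; two cheek plates behind the post; steel lever with black rubber grip, lying over the -x axis. Origin: on the underside, straight below the saddle's axis; z up, -x points from the saddle along the handle, y across.
- cheeks (a point): Place to grip the jack from above: between its two upright aluminium cheek plates, 75 mm behind the saddle's axis and 60 mm above the jack's underside. The cheeks are 44 mm apart over their outer faces (jack's y), 92 mm long (x -112 to -20 mm) and reach from 6 to 82 mm high. The lever rises out of them at 0.38 rad; keep above it. Carry the jack low or slide it on its base.
- saddle (a point): Centre of the top of the jack's saddle, a ribbed dark steel disc of 36 mm diameter; 96 mm above the jack's underside with the ram down. The ram rises up to 38 mm.
- pivot (a point): The lever's pivot pin in the jack: between the cheeks, at x -40 mm and 66 mm above the jack's underside. The lever swings about it in the jack's x-z plane.
- grip (a point): Middle of the round black rubber grip on the jack's lever, on its axis: 25 mm diameter, 110 mm long, 175 mm from the pivot. With the handle up (lever 0.38 rad above level) it is about 131 mm above the bench, fully down (0.22 rad below level) about 28 mm. It can be pressed down from above with shut fingers.
- jack_handle (a joint): Lever angle in rad: 0 up (a spring returns it), 0.60 fully down on its stop. It takes 3 N at the grip free, 8 to 12 N loaded. Ratchet, one 11 mm notch per full stroke: going down the ram rises about 14 mm; let fully up again, it settles 3 to 4 mm on to the notch and stays. The first stroke also closes the 8 mm gap to the lug; the second clears the feet by about 14 mm; three are the most.
- conveyor: Roller conveyor on the bench: blue rails 500 mm long (its x), 340 mm over the rails (its y), steel rollers, top 183 mm high, two cartons on it. Its -y legs are bolted down and the deck swings up about them; the +y side, with the lug, stands loose on two feet. A guide bar on two thin posts runs over the +y rail, 233 mm high. Origin: on the bench under its middle; +y points out from the lug side.
- lift_point (a point): Marked lift point: centre of the underside of the lift lug, a blue plate 50 mm wide and 8 mm thick that sticks out 62 mm from under the conveyor's +y rail, with a raised steel triangle on top above the point. 104 mm above the bench at rest, 37 mm out from the rail's face, 25 mm in from the plate's outer edge. +y points outwards from the rail.
- foot_near (a point): Underside of the conveyor's +y foot at its -x end (nearer the robot); 0 above the bench at rest, rises as the deck is jacked.
- foot_far (a point): Underside of the conveyor's +y foot at its +x end; 0 above the bench at rest.
- pot_b: Bystander: a rounder open pot, olive below and cream above, 80 mm across and 76 mm high, on the bench beside the work, beyond it from the robot. Leave it.
- spanner: Bystander: a steel spanner lying flat, 160 mm long. Leave it.
- foot_pads: Bystander: two black rubber levelling pads stacked, 52 mm across. Leave them.
- bowl_pair: Bystander: a small pot stacked on a bowl, 132 mm high. Leave it.
- carton: Bystander: a small taped carton, 170 by 120 mm and 90 mm high. Leave it.
There are look-alikes about, which are no part of the job. Leave any orange look-alike of the pot alone. Leave any red look-alike of the basket alone.

How it is judged:
On the way, in this order (a step that is already met when the one before it is completed fails the run):
1. the pot stands upright in the basket, let go (x of pot in the frame of basket between -0.05 and 0.05 m and y of pot in the frame of basket between -0.04 and 0.04 m and z of pot in the frame of basket below 0.012 m and angle between pot's own z axis and vertical below 0.2 rad and contact force between the fingers and pot below 0.2 N and linear speed of pot below 0.05 m/s), for 0.2 s.
2. the jack stands flat on the bench with its saddle under the lift point, the conveyor still down (horizontal distance between saddle and lift_point below 0.015 m and height (world z) of jack below 0.004 m and angle between jack's own z axis and vertical below 0.05 rad and height (world z) of saddle below 0.101 m and height (world z) of each of foot_near, foot_far below 0.002 m), for 0.2 s.
3. a first stroke puts the conveyor's weight on the saddle (contact force between jack and conveyor above 15 N and height (world z) of foot_near between 0.001 and 0.0085 m), for 0.1 s.
At the end, for the whole second after the job is handed in: Both lug-side feet are over 10 mm above the bench, over 15 N on the saddle within 18 mm of the lift point, jack flat on the bench; the robot presses the jack (over 1.5 N) with its handle beyond 0.48 of 0.60 rad and does not touch the conveyor; the pot stands upright in the basket (height (world z) of each of foot_near, foot_far above 0.01 m and contact force between jack and conveyor above 15 N and horizontal distance between saddle and lift_point below 0.018 m and height (world z) of jack below 0.004 m and angle between jack's own z axis and vertical below 0.06 rad and value of joint jack_handle above 0.48 rad and contact force between any of the fingers, the arm and jack above 1.5 N and contact force between each of the fingers, the arm and conveyor below 0.5 N and x of pot in the frame of basket between -0.05 and 0.05 m and y of pot in the frame of basket between -0.04 and 0.04 m and z of pot in the frame of basket below 0.012 m and angle between pot's own z axis and vertical below 0.2 rad); the arm keeps its last pose, push and grip.
It fails at once if something else on the bench is pushed out of its place (more than 30 mm) (distance of any of pot_b, spanner, foot_pads, bowl_pair, carton from where it was at the start of the episode above 0.03 m).
It fails at once if the basket is pushed away (more than 50 mm) (distance of basket from where it was at the start of the episode above 0.05 m).
It fails at once if the pot or the jack is tipped over (angle between pot's own z axis and vertical above 0.9 rad or angle between jack's own z axis and vertical above 0.6 rad).
It also fails if it takes over 72 s, if anything falls off the work surface, if the arm or the gripper's body presses on something with over 40 N, if the wrist force passes 120 N, or if a joint passes its speed limit or range.

### The arm

A 7-joint arm with a two-finger parallel gripper is mounted at the origin on the work surface. World frame = base frame: x ahead of the robot, y to its left, z up, the work surface at z = 0. Lengths are in m, angles in rad, forces in N, time in s.
With the tool pointing down it reaches from about 0.4 to 0.875 m from the base axis. Payload 19.3 kg.
Tool frame: the origin (TCP) lies on the centre line of the jaws, within the pads' length; the fingertips stand 8 mm ahead of it and the grasp point (between the pads) lies 11 mm behind it (bot.tip_extent is the distance from the TCP to the fingertips, in m); x points along the fingers, y is the direction in which the jaws open and shut, and the axes are right-handed (so a half turn about x gives the same grasp; the last joint's range is limited). The gripper opens to 85 mm and grips with 20 to 120 N. Pads are 22 mm wide; open, the fingers measure 114 mm over their backs; the gripper's body (76 mm by 85 mm) begins 54 mm behind the grasp point. The pads swing forward as they close: fully open they stand 13 mm farther back than shut.
Start: joints at [1.262, 0.521, -0.036, 1.599, 0.021, 1.021, -0.113], TCP at [0.148, -0.607, 0.239] pointing down, gripper open.
Joint ranges: [-2.91, 2.91], [-0.3, 2.13], [-1.5, 1.42], [0.17, 2.43], [-1.26, 4.41], [0.16, 1.93], [-2.52, 2.52]. Speed limits (rad/s): [1.89, 1.89, 2.39, 2.39, 3.01, 3.01, 3.01].

### API

Orientations are given as [roll, pitch, yaw] about the fixed x, y, z axes, in that order (R = Rz(yaw) Ry(pitch) Rx(roll)).
In Python, from workcell import sensors, imaging, order, bot gives the robot as it stands.
- The arm moves only by the tool arm_command, never from a script. Its argument "commands" is a list of rows, each an object of numbers: "dx", "dy", "dz": the shift along the tool's x, y, z in cm; "twist": the turn about the tool's x in rad. A call has 1 to 12 rows; each row is the pose to reach, as a shift and turn from the pose measured when the call began, along the tool's axes at that moment; what a row does not reach only later rows make up. A row lasts 1/12 s, in which the tool goes at most 41.7 mm and 7.16 degrees, less where a joint would pass 70% of its speed; a pose out of reach is approached as far as the arm can. A call with a gripper value outside its range is refused whole. "grip" is the closure, from -1 (fully open) to 1 (shut), set as the call begins (left out, the last holds). The fingers move at their own pace and stop on an object; "squeeze" is the grip in N (left out, the last holds). Time passes only in rows, so rows that repeat a pose let the fingers close. It gives the time, the measured TCP pose, the force and the opening at its end, in the units of the state.
- sensors.observe(): the state, without advancing time (a new reading comes with each control period).
- imaging.grab_frame(name): name is "scene" or "top" or "wrist"; returns the picture (400x640x3 uint8, red, green, blue); there is no depth.
- imaging.camera_info(name): a dict with "fx", "fy", "cx", "cy" (pixels), "origin" and "attitude" of the camera in the world. Camera axes: x right, y down, z forward; pixel columns grow to the right and rows downward; lengths in m; the calibration is good to about 2 mm. A picture is of the moment at which its call begins: read the wrist's pose just before it. camera_info takes no time and is no camera call; for the wrist camera it gives the pose at the moment of the call.
- order.job_done(): hands the job in, once; it reports no verdict.
The state is a dict: "clock": time; "qpos": joint angles; "qd": joint speeds; "joint_efforts": joint torques, N m; "position": TCP position; "tool_rot": TCP orientation; "force": force on the tool from outside, world axes, zero at the start; "moment": the same for the moment, N m; "grip_width": finger opening in m.
Only numpy, scipy, OpenCV 4.12 (cv2) and the standard library are available. Lean on these libraries where they do the work, as an engineer would, in place of code of your own. Each camera call takes 0.05 s, during which the arm holds its last target.

## Working session

There is one attempt and no reset: what is moved stays moved. The work goes in short steps, Python scripts to look and compute and a tool call to move; the robot and the scene stay as the last step left them, time stands still between calls to the robot, and variables do not carry over. Pictures are saved under pics/ and viewed, and the job is handed in when it is done.

Besides the shell and the picture viewer there is one more tool, called as name([rows], argument=value, ...), one row to a line, values as JSON. arm_command: Moves the arm, as the interface text tells. Its arguments: {"type":"object","properties":{"commands":{"type":"array"},"grip":{"type":"number"},"squeeze":{"type":"number"}},"required":["commands"]}

```bash
ls; mkdir -p pics; cat > h.py <<'E'
import numpy as np,cv2
from workcell import sensors, imaging, order, bot
from scipy.spatial.transform import Rotation as Ro
def save(name,fn,crop=None,scale=1):
    im=imaging.grab_frame(name)
    cv2.imwrite('pics/raw_'+fn,im[:,:,::-1])
    if crop: im=im[crop[1]:crop[3],crop[0]:crop[2]]
    im=cv2.resize(im,None,fx=scale,fy=scale,interpolation=cv2.INTER_CUBIC)
    cv2.imwrite('pics/'+fn,im[:,:,::-1])
def cam(name):
    c=imaging.camera_info(name)
    a=np.array(c['attitude'],float)
    R=a if a.shape==(3,3) else (Ro.from_quat(a).as_matrix() if a.size==4 else Ro.from_euler('xyz',a).as_matrix())
    return c,R,np.array(c['origin'])
def px2z(name,u,v,z):
    c,R,o=cam(name)
    d=R@np.array([(u-c['cx'])/c['fx'],(v-c['cy'])/c['fy'],1])
    return o+d*(z-o[2])/d[2]
def proj(name,p):
    c,R,o=cam(name)
    q=R.T@(np.array(p)-o)
    return c['cx']+c['fx']*q[0]/q[2],c['cy']+c['fy']*q[1]/q[2]
E
python3 - <<'E'
from h import *
print(sensors.observe())
for n in ['scene','top','wrist']:
    print(n,imaging.camera_info(n)); save(n,n+'0.png')
E
```

```text
pics
{'clock': 0.0, 'qpos': array([ 1.26180709,  0.52200693, -0.03635281,  1.60000678,  0.02120118,
        1.02110494, -0.11281608]), 'qd': array([-0.00215057, -0.0016014 , -0.00041858, -0.00020728,  0.00039643,
       -0.00192979,  0.00035617]), 'joint_efforts': array([-3.39963417e-04, -9.27105403e+01,  1.97998904e+00, -3.69926906e+01,
        1.78713439e-02,  8.21323920e-03,  2.33147807e-05]), 'position': array([ 0.14772863, -0.6069479 ,  0.2387303 ]), 'tool_rot': array([-1.50912204,  1.56965534,  1.87125643]), 'force': array([0.89527706, 0.113585  , 0.44641054]), 'moment': array([-0.06010226, -0.00209016, -0.08632924]), 'grip_width': 0.08515505714572424}
scene {'fx': 511.35569138868146, 'fy': 511.35569138868146, 'cx': 322.9820253937874, 'cy': 198.88453805852026, 'origin': array([ 1.26973468, -0.0723996 ,  1.36770547]), 'attitude': array([-2.58963194, -0.01366855,  1.42011527])}
top {'fx': 445.5403636266771, 'fy': 445.5403636266771, 'cx': 325.48704122290627, 'cy': 196.75498846672343, 'origin': array([0.23232714, 0.04494134, 1.37053148]), 'attitude': array([-2.94925904,  0.00525781, -1.54761931])}
wrist {'fx': 329.02287966717347, 'fy': 329.02287966717347, 'cx': 318.1858142108106, 'cy': 201.59963769566025, 'origin': array([ 0.22772526, -0.58817028,  0.37260237]), 'attitude': array([ 2.81734604e+00,  8.54330880e-04, -1.33264417e+00])}
```

View pics/scene0.png

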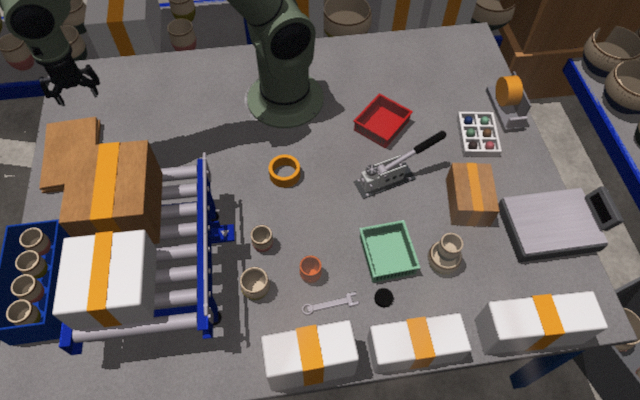

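View pics/top0.png

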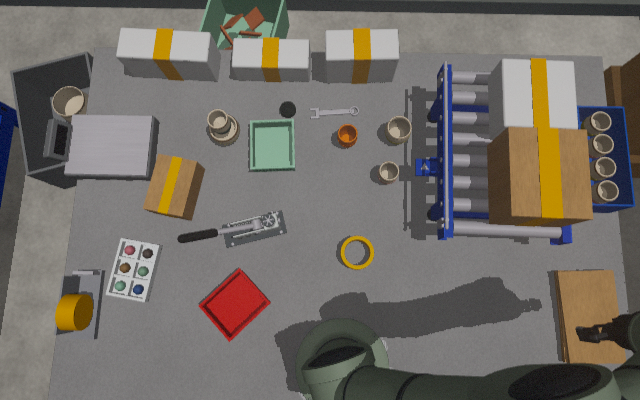

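View pics/wrist0.png

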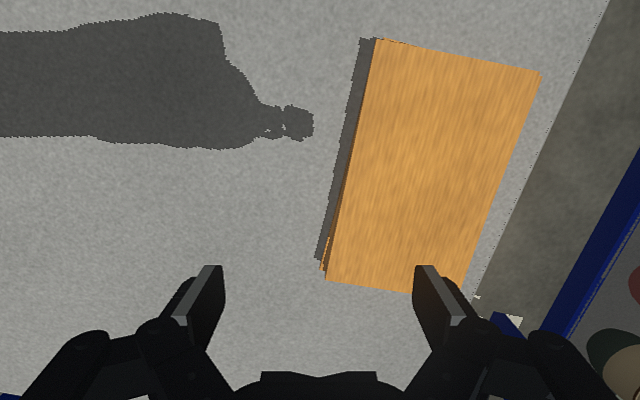

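```bash
python3 - <<'E'
import cv2
im=cv2.imread('pics/raw_top0.png')
cv2.imwrite('pics/c1.png',cv2.resize(im[100:190,320:480],None,fx=5,fy=5,interpolation=cv2.INTER_CUBIC))
cv2.imwrite('pics/c2.png',cv2.resize(im[100:260,170:310],None,fx=5,fy=5,interpolation=cv2.INTER_CUBIC)[:, :])
im=cv2.imread('pics/raw_scene0.png')
cv2.imwrite('pics/c3.png',cv2.resize(im[200:310,190:350],None,fx=5,fy=5,interpolation=cv2.INTER_CUBIC))
cv2.imwrite('pics/c4.png',cv2.resize(im[125:290,345:465],None,fx=3.6,fy=3.6,interpolation=cv2.INTER_CUBIC))
E
```

```text
(no output)
```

View pics/c1.png

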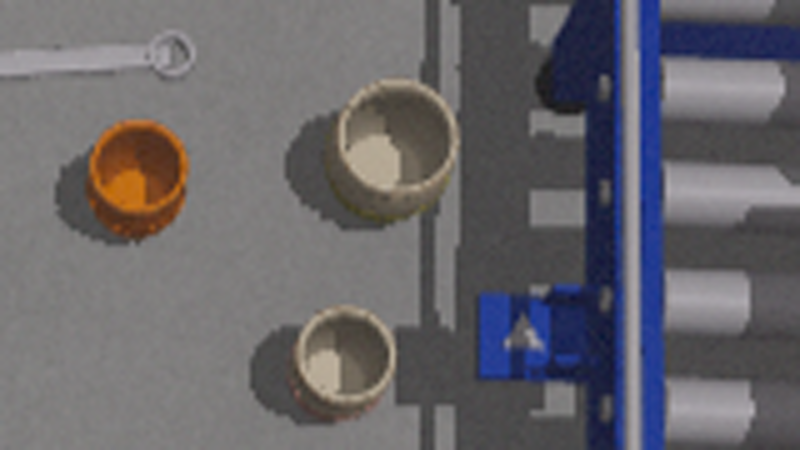

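View pics/c2.png

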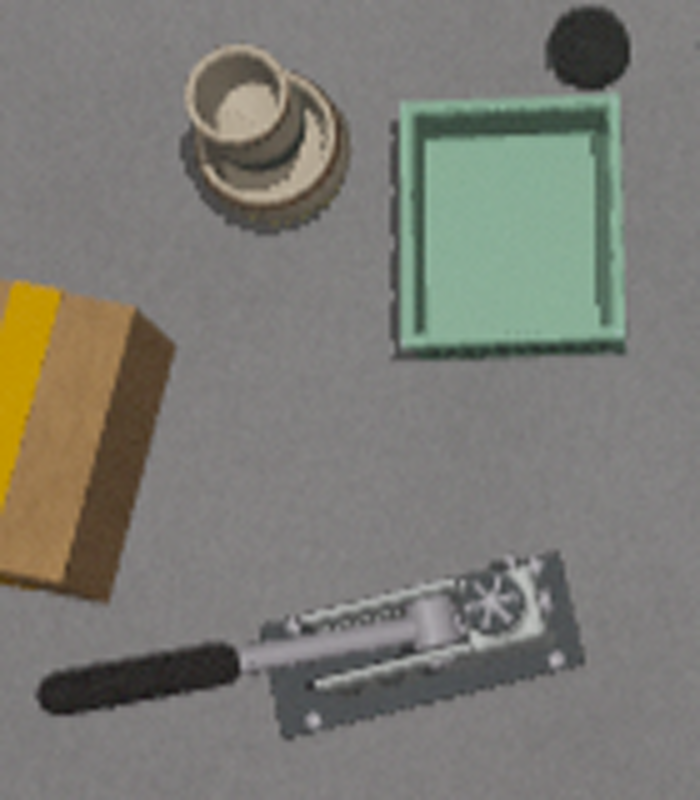

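View pics/c3.png

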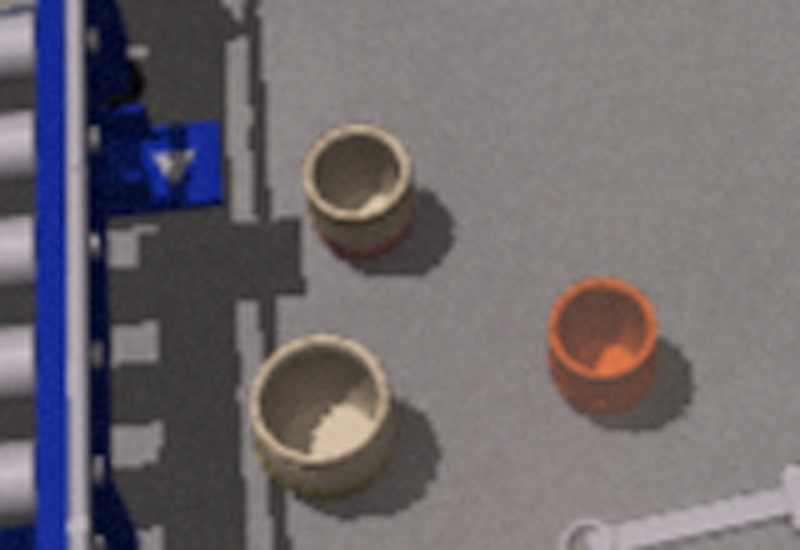

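View pics/c4.png

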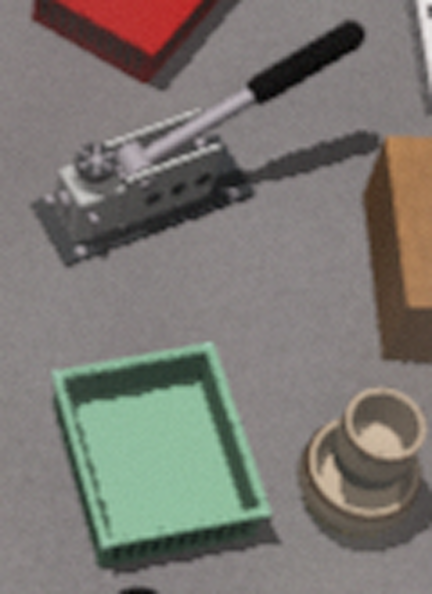

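```bash
cat > m.py <<'E'
from h import *
def c(ox,oy,s,x,y): return ox+(x+.5)/s-.5, oy+(y+.5)/s-.5
def P(n,o,x,y,z): 
    u=c(*o,x,y); return np.round(px2z(n,*u,z),4)
T1=(320,100,5);T2=(170,100,5);S3=(190,200,5);S4=(345,125,3.6)
print('pot',P('top',T1,346,354,.072),P('scene',S3,357,173,.072))
print('pot_b',P('top',T1,399,138,.076),P('scene',S3,321,402,.076))
print('tri',P('top',T1,523,335,.114),P('scene',S3,172,163,.114))
for q in [(479,293),(479,380)]: print('lug edge',P('top',T1,*q,.112))
for q in [(220,122),(222,205)]: print('lug edge S',P('scene',S3,*q,.112))
print('saddle',P('top',T2,493,600,.096),P('scene',S4,97,160,.096))
for q in [(557,550),(583,662),(285,738),(262,625)]: print('base',P('top',T2,*q,.006))
print('grip', P('top',T2,142,678,.131),P('scene',S4,308,62,.131))
for q in [(400,100),(620,94),(626,347),(400,347)]: print('bask',P('top',T2,*q,.05))
for q in [(55,370),(212,345),(270,513),(103,550)]: print('baskS',P('scene',S4,*q,.05))
E
python3 m.py
```

```text
pot [ 0.5698 -0.1305  0.072 ] [ 0.5752 -0.1277  0.072 ]
pot_b [ 0.7053 -0.1628  0.076 ] [ 0.7135 -0.1589  0.076 ]
tri [ 0.5725 -0.2277  0.114 ] [ 0.577  -0.2263  0.114 ]
lug edge [ 0.5978 -0.2029  0.112 ]
lug edge [ 0.5455 -0.2021  0.112 ]
lug edge S [ 0.5538 -0.1988  0.112 ]
lug edge S [ 0.6058 -0.2008  0.112 ]
saddle [0.4095 0.2212 0.096 ] [0.4139 0.2243 0.096 ]
base [0.4541 0.1954 0.006 ]
base [0.3848 0.1765 0.006 ]
base [0.3341 0.3568 0.006 ]
base [0.4032 0.3756 0.006 ]
grip [0.3563 0.4103 0.131 ] [0.3631 0.4143 0.131 ]
bask [0.7298 0.3009 0.05  ]
bask [0.7367 0.1633 0.05  ]
bask [0.5736 0.1537 0.05  ]
bask [0.5706 0.292  0.05  ]
baskS [0.5825 0.1596 0.05  ]
baskS [0.578  0.2918 0.05  ]
baskS [0.7308 0.3019 0.05  ]
baskS [0.7423 0.1667 0.05  ]
```

```bash
cat >> h.py <<'E'
def st():
    s=sensors.observe(); R=Ro.from_euler('xyz',s['tool_rot']).as_matrix()
    return s,R,np.array(s['position'])
def go(target, ang=None):
    """shift in tool cm to reach TCP target; twist so tool y lies along world angle ang"""
    s,R,p=st(); d=R.T@(np.array(target)-p)*100
    o=dict(dx=round(d[0],2),dy=round(d[1],2),dz=round(d[2],2))
    a=np.arctan2(R[1,1],R[0,1])
    if ang is not None:
        e=(ang-a+np.pi/2)%np.pi-np.pi/2   # world-z rotation
        o['twist']=round(-e,3)  # tool x points down
    print(round(s['clock'],2),'p',np.round(p,4),'yang',round(a,3),'q7',round(s['qpos'][6],2),'F',np.round(s['force'],1),'w',round(s['grip_width'],4),'->',o,'axes',np.round(R.T,2).tolist())
E
python3 -c "
from h import *
go([.5725,-.129,.17],0)
print(cam('wrist')[2])"
```

```text
0.15 p [ 0.1477 -0.607   0.2389] yang -1.332 q7 -0.11 F [-0.2 -0.3 -0.4] w 0.0857 -> {'dx': np.float64(6.91), 'dy': np.float64(-36.39), 'dz': np.float64(-52.58), 'twist': np.float64(-1.332)} axes [[-0.0, 0.0, -1.0], [0.24, -0.97, -0.0], [-0.97, -0.24, 0.0]]
[ 0.22773181 -0.58819611  0.37268047]
```

```bash
python3 -c "
from h import *
for n,u,v,z in [('top',440,238,.183),('top',490,222,.3),('top',490,130,.3),('top',575,240,.183),('scene',161,142,.33),('scene',95,142,.33),('scene',205,155,.233),('top',447,238,.233),('top',590,222,.3)]: print(n,u,v,np.round(px2z(n,u,v,z),3))
"
```

```text
top 440 238 [ 0.358 -0.251  0.183]
top 490 222 [ 0.387 -0.343  0.3  ]
top 490 130 [ 0.621 -0.355  0.3  ]
top 575 240 [ 0.361 -0.609  0.183]
scene 161 142 [ 0.413 -0.345  0.33 ]
scene 95 142 [ 0.39 -0.51  0.33]
scene 205 155 [ 0.396 -0.251  0.233]
top 447 238 [ 0.353 -0.256  0.233]
top 590 222 [ 0.393 -0.584  0.3  ]
```

arm_command([
  {"dx":-4,"dy":-2,"dz":-1,"twist":-0.1},
  {"dx":-6,"dy":-5,"dz":-2.5,"twist":-0.2},
  {"dx":-8,"dy":-8,"dz":-4,"twist":-0.3},
  {"dx":-10,"dy":-11,"dz":-5.5,"twist":-0.4},
  {"dx":-11,"dy":-14,"dz":-7,"twist":-0.5},
  {"dx":-12,"dy":-17,"dz":-8.5,"twist":-0.6},
  {"dx":-12,"dy":-20,"dz":-10.5,"twist":-0.7},
  {"dx":-12,"dy":-22,"dz":-13.5,"twist":-0.8},
  {"dx":-12,"dy":-24,"dz":-16.5,"twist":-0.9},
  {"dx":-12,"dy":-26.5,"dz":-20,"twist":-1.0},
  {"dx":-12,"dy":-29,"dz":-23.5,"twist":-1.1},
  {"dx":-12,"dy":-31.5,"dz":-27.5,"twist":-1.2},
], grip=-1)

```text
clock: 1.15
position: [0.3353, -0.2401, 0.3593]
tool_rot: [-1.912, 1.571, 2.673]
force: [2.2, -0.6, -0.0]
grip_width: 0.0857
```

```bash
python3 -c "
from h import *
go([.5725,-.129,.16],0)"
```

```text
1.15 p [ 0.3353 -0.2401  0.3593] yang -0.128 q7 0.31 F [ 2.2 -0.6 -0. ] w 0.0857 -> {'dx': np.float64(19.93), 'dy': np.float64(22.12), 'dz': np.float64(-14.03), 'twist': np.float64(-0.128)} axes [[-0.0, 0.0, -1.0], [0.99, -0.13, -0.0], [-0.13, -0.99, -0.0]]
```

arm_command([
  {"dx":0,"dy":2,"dz":-3.5,"twist":-0.05},
  {"dx":0,"dy":4,"dz":-7,"twist":-0.1},
  {"dx":1,"dy":6,"dz":-10.5,"twist":-0.128},
  {"dx":4,"dy":8.5,"dz":-13,"twist":-0.128},
  {"dx":7,"dy":11,"dz":-14,"twist":-0.128},
  {"dx":10,"dy":13.5,"dz":-14,"twist":-0.128},
  {"dx":12,"dy":16,"dz":-14,"twist":-0.128},
  {"dx":14,"dy":18.5,"dz":-14,"twist":-0.128},
  {"dx":16,"dy":21,"dz":-14,"twist":-0.128},
  {"dx":16,"dy":22.1,"dz":-14,"twist":-0.128},
  {"dx":16,"dy":22.1,"dz":-14,"twist":-0.128},
])

```text
clock: 2.07
position: [0.5734, -0.1289, 0.1975]
tool_rot: [-2.272, 1.568, 2.441]
force: [0.7, -0.2, 0.1]
grip_width: 0.0852
```

```bash
python3 -c "
from h import *
go([.5725,-.129,.024],0)
print(proj('wrist',[.5725,-.129,.072]),proj('wrist',[.575,-.227,.114]))
save('wrist','w1.png')"
```

```text
2.07 p [ 0.5734 -0.1289  0.1975] yang 0.001 q7 -0.18 F [ 0.7 -0.2  0.1] w 0.0852 -> {'dx': np.float64(17.35), 'dy': np.float64(-0.06), 'dz': np.float64(0.03), 'twist': np.float64(0.001)} axes [[-0.0, 0.0, -1.0], [1.0, 0.0, -0.0], [0.0, -1.0, -0.0]]
(np.float64(317.02380312349084), np.float64(195.42885166970333)) (np.float64(319.97830664253615), np.float64(328.1194841830648))
```

View pics/w1.png

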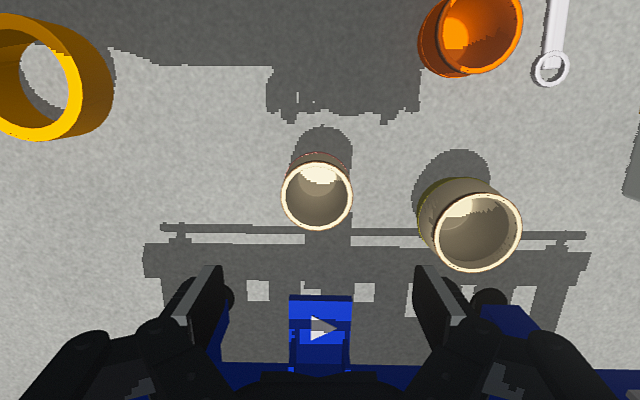

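arm_command([
  {"dx":4},
  {"dx":8},
  {"dx":11},
  {"dx":13},
  {"dx":15},
  {"dx":16.3},
  {"dx":17.3},
  {"dx":17.3},
])

```text
validation failed for argument at $.co...
```

arm_command([
  {"dx":0},
  {"dx":0},
  {"dx":0},
  {"dx":0},
  {"dx":0},
  {"dx":0},
], grip=1, squeeze=25)

```text
validation failed for argument at $.co...
```

```bash
python3 -c "
from h import *
go([.5725,-.129,.16],0)
save('wrist','w2.png')"
```

```text
2.12 p [ 0.5724 -0.1289  0.1984] yang 0.001 q7 -0.18 F [-1.7  0.   0. ] w 0.0854 -> {'dx': np.float64(3.84), 'dy': np.float64(0.01), 'dz': np.float64(0.01), 'twist': np.float64(0.001)} axes [[-0.0, 0.0, -1.0], [1.0, 0.0, -0.0], [0.0, -1.0, -0.0]]
```

View pics/w2.png

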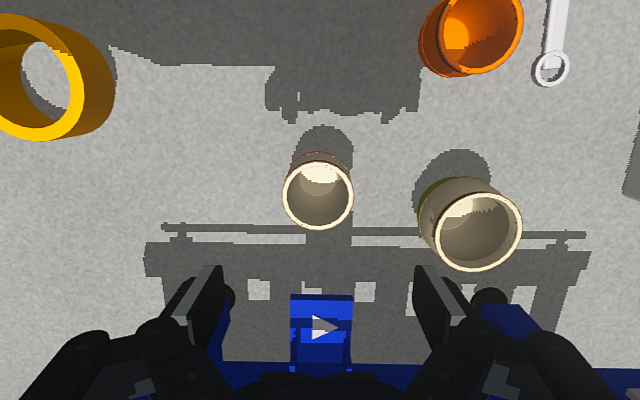

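The calls need all four fields; nothing moved. The picture is as before: pot rim centre at (317,195), lug triangle at (323,328).

arm_command([
  {"dx":4,"dy":0,"dz":0,"twist":0},
  {"dx":8,"dy":0,"dz":0,"twist":0},
  {"dx":11,"dy":0,"dz":0,"twist":0},
  {"dx":13,"dy":0,"dz":0,"twist":0},
  {"dx":15,"dy":0,"dz":0,"twist":0},
  {"dx":16.4,"dy":0,"dz":0,"twist":0},
  {"dx":17.4,"dy":0,"dz":0,"twist":0},
  {"dx":17.4,"dy":0,"dz":0,"twist":0},
])

```text
clock: 2.83
position: [0.5709, -0.1289, 0.0243]
tool_rot: [-1.871, 1.569, 2.842]
force: [-0.7, 0.6, 0.2]
grip_width: 0.0855
```

arm_command([
  {"dx":0,"dy":0,"dz":0,"twist":0},
  {"dx":0,"dy":0,"dz":0,"twist":0},
  {"dx":0,"dy":0,"dz":0,"twist":0},
  {"dx":0,"dy":0,"dz":0,"twist":0},
  {"dx":0,"dy":0,"dz":0,"twist":0},
  {"dx":0,"dy":0,"dz":0,"twist":0},
], grip=1, squeeze=25)

```text
clock: 3.33
position: [0.5715, -0.1291, 0.0257]
tool_rot: [-1.914, 1.57, 2.799]
force: [-1.7, 0.1, 5.4]
grip_width: 0.0617
```

```bash
python3 -c "
from h import *
go([.5725,-.129,.16],0)
save('wrist','w3.png')"
```

```text
3.33 p [ 0.5715 -0.1291  0.0257] yang 0.0 q7 -0.33 F [-1.7  0.1  5.4] w 0.0617 -> {'dx': np.float64(-13.43), 'dy': np.float64(0.09), 'dz': np.float64(-0.01), 'twist': np.float64(0.0)} axes [[-0.0, 0.0, -1.0], [1.0, 0.0, -0.0], [0.0, -1.0, -0.0]]
```

View pics/w3.png

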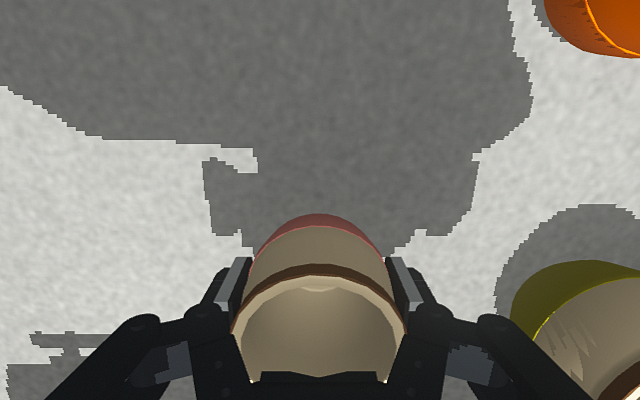

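arm_command([
  {"dx":-3,"dy":0,"dz":0,"twist":0},
  {"dx":-7,"dy":0,"dz":0,"twist":0},
  {"dx":-11,"dy":0,"dz":-1,"twist":0},
  {"dx":-13,"dy":1,"dz":-5,"twist":0},
  {"dx":-13,"dy":2,"dz":-9,"twist":-0.01},
  {"dx":-13,"dy":3,"dz":-13,"twist":-0.02},
  {"dx":-13,"dy":4,"dz":-17,"twist":-0.03},
  {"dx":-13,"dy":5,"dz":-21,"twist":-0.04},
  {"dx":-13,"dy":6,"dz":-25,"twist":-0.05},
  {"dx":-13,"dy":7,"dz":-29,"twist":-0.05},
  {"dx":-13,"dy":8,"dz":-33,"twist":-0.05},
  {"dx":-13,"dy":8.4,"dz":-35.7,"twist":-0.05},
])

```text
clock: 4.38
position: [0.6556, 0.2323, 0.1568]
tool_rot: [2.853, 1.568, 1.335]
force: [0.8, -0.3, -2.0]
grip_width: 0.0617
```

arm_command([
  {"dx":0,"dy":0,"dz":0,"twist":0},
])

```text
clock: 4.47
position: [0.6545, 0.2396, 0.1576]
tool_rot: [2.975, 1.565, 1.463]
force: [0.9, 0.4, -1.2]
grip_width: 0.0618
```

```bash
python3 -c "
from h import *
go([.655,.228,.034],0.05)
save('top','t4.png',(200,80,340,200),5)
save('wrist','w4.png')"
```

```text
4.47 p [0.6545 0.2396 0.1576] yang 0.059 q7 -0.69 F [ 0.9  0.4 -1.2] w 0.0618 -> {'dx': np.float64(12.35), 'dy': np.float64(-0.03), 'dz': np.float64(1.23), 'twist': np.float64(0.009)} axes [[0.0, 0.01, -1.0], [1.0, 0.06, 0.0], [0.06, -1.0, -0.01]]
```

View pics/w4.png

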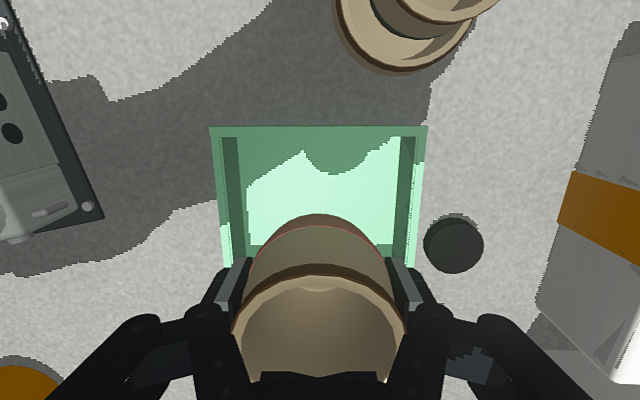

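View pics/t4.png

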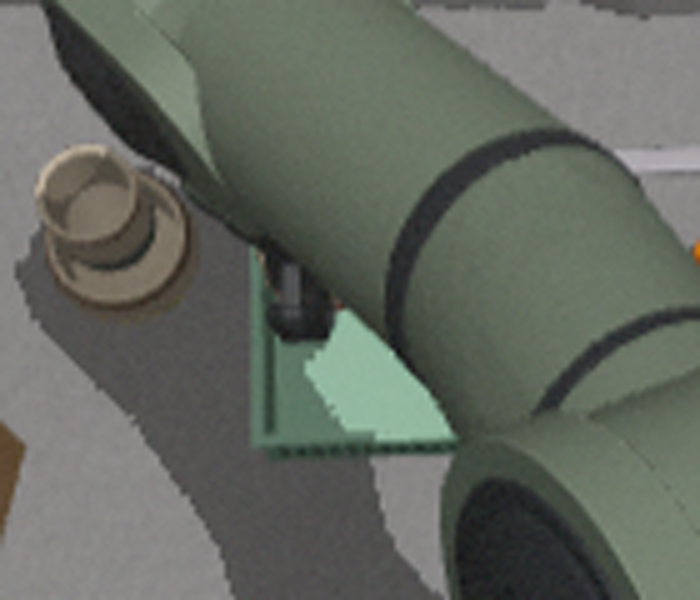

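```bash
python3 -c "
from h import *
print(px2z('wrist',209,127,.05),px2z('wrist',428,127,.05),px2z('wrist',221,260,.05))
go([.655,.228,.034],0.05)"
```

```text
[0.57393703 0.28728777 0.05      ] [0.73130329 0.29587006 0.05      ] [0.57843201 0.18022082 0.05      ]
4.57 p [0.6551 0.2343 0.1575] yang 0.055 q7 -0.68 F [ 0.3 -1.  -1.7] w 0.0614 -> {'dx': np.float64(12.35), 'dy': np.float64(-0.06), 'dz': np.float64(0.67), 'twist': np.float64(0.005)} axes [[0.0, 0.0, -1.0], [1.0, 0.06, 0.0], [0.06, -1.0, -0.0]]
```

arm_command([
  {"dx":3,"dy":0,"dz":0.7,"twist":0},
  {"dx":6,"dy":0,"dz":0.7,"twist":0},
  {"dx":9,"dy":0,"dz":0.7,"twist":0},
  {"dx":11,"dy":0,"dz":0.7,"twist":0},
  {"dx":12,"dy":0,"dz":0.7,"twist":0},
  {"dx":12.4,"dy":0,"dz":0.7,"twist":0},
  {"dx":12.6,"dy":0,"dz":0.7,"twist":0},
  {"dx":12.6,"dy":0,"dz":0.7,"twist":0},
])

```text
clock: 5.23
position: [0.6563, 0.2275, 0.0327]
tool_rot: [2.514, 1.567, 0.998]
force: [0.2, 0.3, -1.7]
grip_width: 0.0611
```

```bash
python3 -c "
from h import *
go([.655,.228,.030],0.05)"
```

```text
5.23 p [0.6563 0.2275 0.0327] yang 0.055 q7 -0.74 F [ 0.2  0.3 -1.7] w 0.0611 -> {'dx': np.float64(0.27), 'dy': np.float64(-0.13), 'dz': np.float64(-0.06), 'twist': np.float64(0.005)} axes [[0.0, 0.0, -1.0], [1.0, 0.05, 0.0], [0.05, -1.0, -0.0]]
```

arm_command([
  {"dx":0.2,"dy":0,"dz":0,"twist":0},
  {"dx":0.3,"dy":0,"dz":0,"twist":0},
  {"dx":0.3,"dy":0,"dz":0,"twist":0},
])

```text
clock: 5.48
position: [0.6567, 0.2275, 0.0303]
tool_rot: [2.374, 1.566, 0.857]
force: [0.2, 1.0, -2.2]
grip_width: 0.0618
```

arm_command([
  {"dx":0,"dy":0,"dz":0,"twist":0},
  {"dx":0,"dy":0,"dz":0,"twist":0},
  {"dx":0,"dy":0,"dz":0,"twist":0},
  {"dx":0,"dy":0,"dz":0,"twist":0},
  {"dx":0,"dy":0,"dz":0,"twist":0},
], grip=-0.75)

```text
clock: 5.9
position: [0.6567, 0.2275, 0.0304]
tool_rot: [2.368, 1.566, 0.852]
force: [-0.8, -1.1, -0.3]
grip_width: 0.0745
```

```bash
python3 -c "
from h import *
go([.655,.228,.030],0.05)
save('wrist','w5.png')"
```

```text
5.9 p [0.6567 0.2275 0.0304] yang 0.054 q7 -0.74 F [-0.8 -1.1 -0.3] w 0.0745 -> {'dx': np.float64(0.04), 'dy': np.float64(-0.17), 'dz': np.float64(-0.06), 'twist': np.float64(0.004)} axes [[0.0, 0.0, -1.0], [1.0, 0.05, 0.0], [0.05, -1.0, -0.0]]
```

View pics/w5.png

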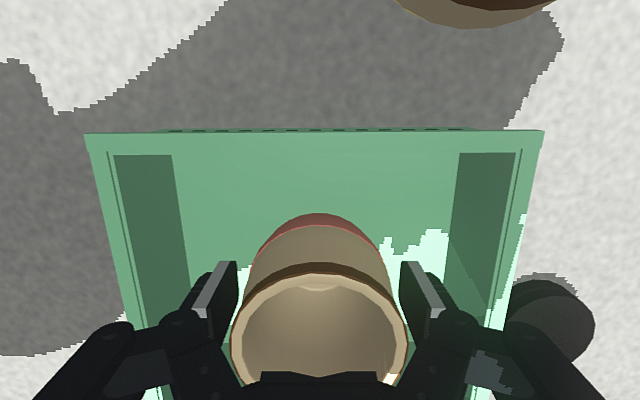

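arm_command([
  {"dx":-2,"dy":0,"dz":0,"twist":0},
  {"dx":-5,"dy":0,"dz":0,"twist":0},
  {"dx":-9,"dy":0,"dz":0,"twist":0},
  {"dx":-13,"dy":0,"dz":0,"twist":0},
  {"dx":-17,"dy":0,"dz":0,"twist":0},
  {"dx":-18,"dy":0,"dz":0,"twist":0},
  {"dx":-18,"dy":0,"dz":0,"twist":0},
])

```text
clock: 6.53
position: [0.6574, 0.2275, 0.2146]
tool_rot: [2.098, 1.56, 0.582]
force: [0.5, -0.4, -0.5]
grip_width: 0.0748
```

```bash
python3 -c "
from h import *
# cheeks point
d=np.array([np.cos(np.radians(105.6)),np.sin(np.radians(105.6))]); s=np.array([.4117,.2228]); print(s+.075*d)
go([*(s+.075*d),.21],np.radians(15.6))
save('wrist','w6.png')"
```

```text
[0.39153101 0.29503719]
6.53 p [0.6574 0.2275 0.2146] yang 0.054 q7 -0.65 F [ 0.5 -0.4 -0.5] w 0.0748 -> {'dx': np.float64(0.27), 'dy': np.float64(-26.19), 'dz': np.float64(-8.18), 'twist': np.float64(-0.218)} axes [[0.01, 0.01, -1.0], [1.0, 0.05, 0.01], [0.05, -1.0, -0.01]]
```

View pics/w6.png

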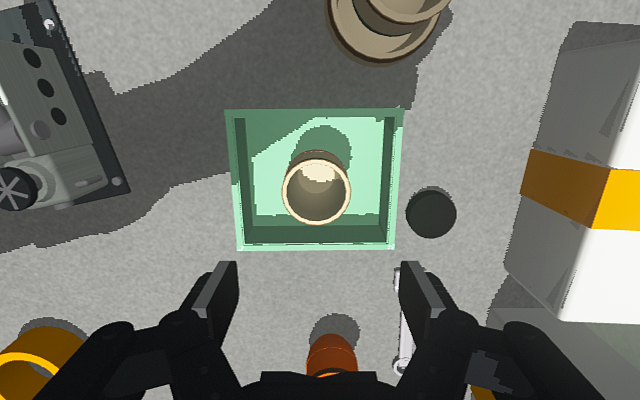

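arm_command([
  {"dx":0,"dy":-3,"dz":-1,"twist":-0.02},
  {"dx":0,"dy":-7,"dz":-2,"twist":-0.05},
  {"dx":0,"dy":-11,"dz":-3.5,"twist":-0.09},
  {"dx":0,"dy":-15,"dz":-5,"twist":-0.12},
  {"dx":0,"dy":-19,"dz":-6,"twist":-0.16},
  {"dx":0,"dy":-23,"dz":-7.5,"twist":-0.2},
  {"dx":0,"dy":-26,"dz":-8.2,"twist":-0.22},
  {"dx":0,"dy":-26.2,"dz":-8.2,"twist":-0.22},
  {"dx":0,"dy":-26.2,"dz":-8.2,"twist":-0.22},
])

```text
clock: 7.33
position: [0.389, 0.2948, 0.2103]
tool_rot: [1.901, 1.564, 0.607]
force: [0.5, 0.2, 0.5]
grip_width: 0.0746
```

```bash
python3 -c "
from h import *
go([.3915,.295,.049],np.radians(15.6))
d=np.array([np.cos(np.radians(105.6)),np.sin(np.radians(105.6))]); s=np.array([.4117,.2228])
print(proj('wrist',[*s,.096]),proj('wrist',[*(s+d*.075),.082]),proj('wrist',[*(s+d*.202),.131]))
save('wrist','w7.png')"
```

```text
7.33 p [0.389  0.2948 0.2103] yang 0.277 q7 -0.83 F [0.5 0.2 0.5] w 0.0746 -> {'dx': np.float64(16.13), 'dy': np.float64(0.15), 'dz': np.float64(0.08), 'twist': np.float64(0.005)} axes [[0.01, 0.0, -1.0], [0.96, 0.27, 0.01], [0.27, -0.96, -0.0]]
(np.float64(319.7717883329292), np.float64(282.31173743961074)) (np.float64(320.08767703241955), np.float64(194.82103966534544)) (np.float64(322.3343032848097), np.float64(7.89218555502444))
```

View pics/w7.png

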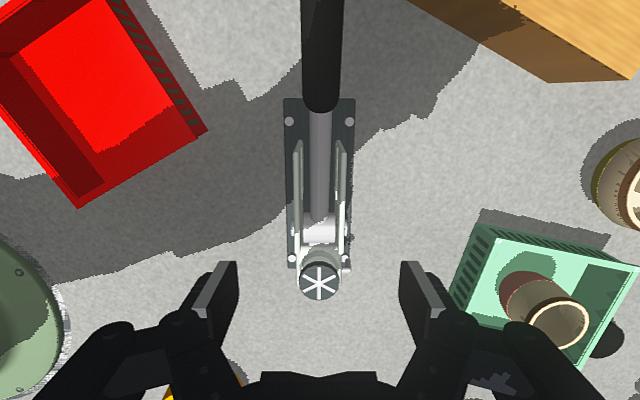

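arm_command([
  {"dx":3,"dy":0.1,"dz":0.1,"twist":0},
  {"dx":7,"dy":0.15,"dz":0.1,"twist":0},
  {"dx":10,"dy":0.15,"dz":0.1,"twist":0},
  {"dx":12.5,"dy":0.15,"dz":0.1,"twist":0},
  {"dx":14,"dy":0.15,"dz":0.1,"twist":0},
  {"dx":15,"dy":0.15,"dz":0.1,"twist":0},
  {"dx":15.6,"dy":0.15,"dz":0.1,"twist":0},
  {"dx":15.6,"dy":0.15,"dz":0.1,"twist":0},
])

```text
clock: 8.05
position: [0.3931, 0.2942, 0.0533]
tool_rot: [1.919, 1.565, 0.622]
force: [0.6, -1.0, -0.2]
grip_width: 0.0746
```

```bash
python3 -c "
from h import *
go([.3915,.295,.055],np.radians(15.6))"
```

```text
8.05 p [0.3931 0.2942 0.0533] yang 0.274 q7 -1.06 F [ 0.6 -1.  -0.2] w 0.0746 -> {'dx': np.float64(-0.17), 'dy': np.float64(-0.14), 'dz': np.float64(-0.13), 'twist': np.float64(0.002)} axes [[0.0, 0.0, -1.0], [0.96, 0.27, 0.01], [0.27, -0.96, -0.0]]
```

arm_command([
  {"dx":-0.1,"dy":0,"dz":0,"twist":0},
  {"dx":-0.1,"dy":0,"dz":0,"twist":0},
  {"dx":-0.1,"dy":0,"dz":0,"twist":0},
  {"dx":-0.1,"dy":0,"dz":0,"twist":0},
  {"dx":-0.1,"dy":0,"dz":0,"twist":0},
  {"dx":-0.1,"dy":0,"dz":0,"twist":0},
  {"dx":-0.1,"dy":0,"dz":0,"twist":0},
  {"dx":-0.1,"dy":0,"dz":0,"twist":0},
], grip=1, squeeze=80)

```text
clock: 8.72
position: [0.3932, 0.2941, 0.0553]
tool_rot: [1.86, 1.565, 0.563]
force: [-4.5, -2.4, 12.4]
grip_width: 0.0431
```

arm_command([
  {"dx":-0.3,"dy":0,"dz":0,"twist":0},
  {"dx":-0.6,"dy":0,"dz":0,"twist":0},
  {"dx":-0.8,"dy":0,"dz":0,"twist":0},
  {"dx":-0.8,"dy":0,"dz":0,"twist":0},
])

```text
clock: 9.05
position: [0.3935, 0.2941, 0.0639]
tool_rot: [1.863, 1.564, 0.565]
force: [0.7, -0.5, -8.6]
grip_width: 0.0431
```

```bash
python3 -c "
from h import *
go([.3915,.295,.055],np.radians(15.6))
save('wrist','w8.png')
save('scene','s8.png',(320,100,480,220),5)"
```

```text
9.05 p [0.3935 0.2941 0.0639] yang 0.273 q7 -1.05 F [ 0.7 -0.5 -8.6] w 0.0431 -> {'dx': np.float64(0.89), 'dy': np.float64(-0.17), 'dz': np.float64(-0.14), 'twist': np.float64(0.001)} axes [[0.01, 0.0, -1.0], [0.96, 0.27, 0.01], [0.27, -0.96, -0.0]]
```

View pics/w8.png

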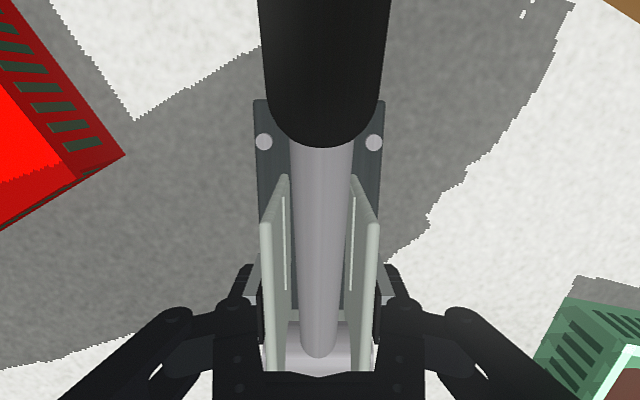

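View pics/s8.png

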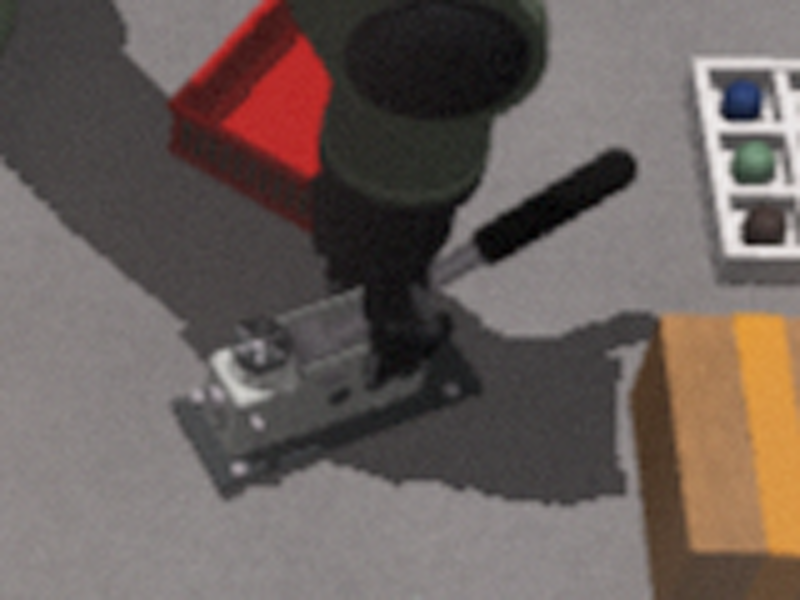

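arm_command([
  {"dx":0,"dy":-0.2,"dz":1.5,"twist":0},
  {"dx":0,"dy":-0.4,"dz":4,"twist":0},
  {"dx":0,"dy":-0.7,"dz":7,"twist":0},
  {"dx":0,"dy":-1,"dz":10,"twist":0},
  {"dx":0,"dy":-1.3,"dz":13,"twist":0},
  {"dx":0,"dy":-0.8,"dz":16,"twist":0.05},
  {"dx":0,"dy":0.2,"dz":19,"twist":0.1},
  {"dx":0,"dy":1.2,"dz":22,"twist":0.16},
  {"dx":0,"dy":2.2,"dz":25,"twist":0.22},
  {"dx":0,"dy":3,"dz":27.5,"twist":0.27},
  {"dx":0,"dy":3.1,"dz":28.2,"twist":0.27},
])

```text
clock: 10.07
position: [0.5011, 0.0266, 0.0629]
tool_rot: [1.864, 1.565, 0.289]
force: [0.5, -1.2, -7.8]
grip_width: 0.0434
```

```bash
python3 -c "
from h import *
go([.575,-.10,.062],0)
save('scene','s9.png',(180,100,420,300),3.3)"
```

```text
10.07 p [0.5011 0.0266 0.0629] yang -0.005 q7 -0.68 F [ 0.5 -1.2 -7.8] w 0.0434 -> {'dx': np.float64(0.11), 'dy': np.float64(7.45), 'dz': np.float64(12.63), 'twist': np.float64(-0.005)} axes [[0.01, 0.0, -1.0], [1.0, -0.0, 0.01], [-0.0, -1.0, -0.0]]
```

View pics/s9.png

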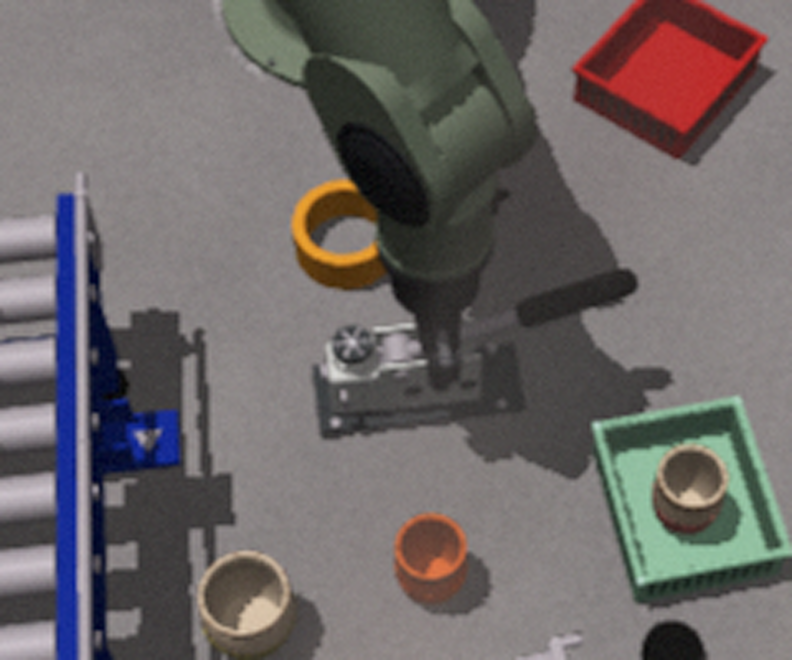

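arm_command([
  {"dx":0,"dy":1.5,"dz":2,"twist":0},
  {"dx":0,"dy":3,"dz":4.5,"twist":0},
  {"dx":0,"dy":4.5,"dz":7,"twist":0},
  {"dx":0,"dy":6,"dz":9.5,"twist":0},
  {"dx":0,"dy":7,"dz":11.5,"twist":0},
  {"dx":0,"dy":7.4,"dz":12.5,"twist":0},
  {"dx":0,"dy":7.4,"dz":12.6,"twist":0},
  {"dx":0,"dy":7.4,"dz":12.6,"twist":0},
])

```text
clock: 10.78
position: [0.5737, -0.0989, 0.0625]
tool_rot: [2.049, 1.566, 0.476]
force: [-1.4, -0.0, -8.9]
grip_width: 0.0428
```

```bash
python3 -c "
from h import *
go([.575,-.153,.055],0)
save('scene','s10.png',(180,170,340,290),5)
save('top','t10.png',(320,100,480,220),5)"
```

```text
10.78 p [ 0.5737 -0.0989  0.0625] yang -0.002 q7 -0.38 F [-1.4 -0.  -8.9] w 0.0428 -> {'dx': np.float64(0.74), 'dy': np.float64(0.14), 'dz': np.float64(5.41), 'twist': np.float64(-0.002)} axes [[0.0, 0.0, -1.0], [1.0, -0.0, 0.0], [-0.0, -1.0, -0.0]]
```

View pics/s10.png

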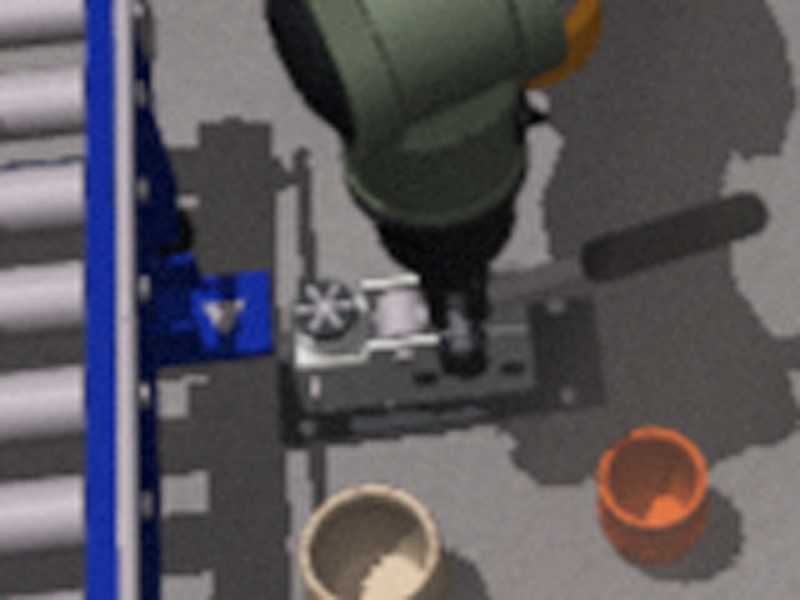

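View pics/t10.png

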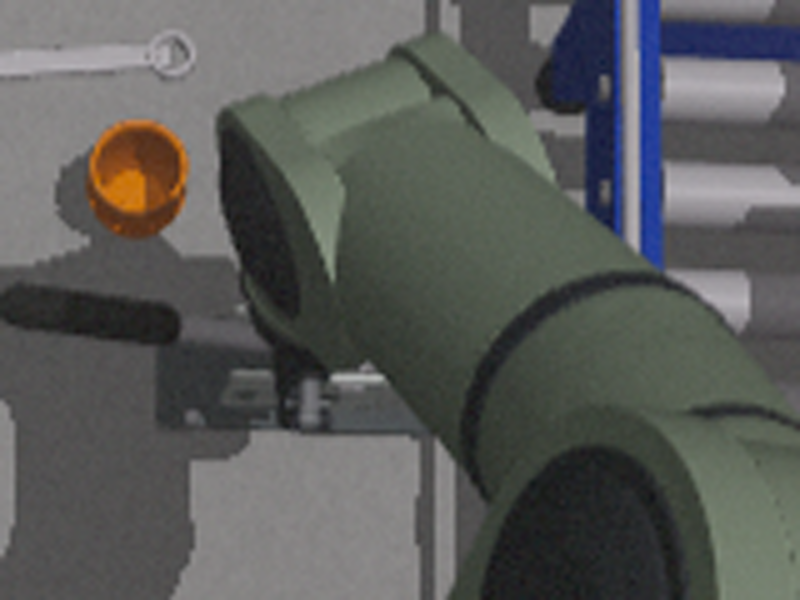

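```bash
python3 -c "
from h import *
a=px2z('scene',180+326.5/5-.5,170+306.5/5-.5,.104); b=px2z('scene',180+220.5/5-.5,170+313/5-.5,.116)
print(a,b,a-b); print(px2z('scene',224,232.2,.116))"
```

```text
[ 0.57529505 -0.17002153  0.104     ] [ 0.57761054 -0.22708305  0.116     ] [-0.00231548  0.05706152 -0.012     ]
[ 0.57807986 -0.22601058  0.116     ]
```

arm_command([
  {"dx":0.3,"dy":0.1,"dz":0,"twist":0},
  {"dx":0.5,"dy":0.2,"dz":0.2,"twist":0},
  {"dx":0.5,"dy":0.2,"dz":1,"twist":0},
  {"dx":0.5,"dy":0.2,"dz":2,"twist":0},
  {"dx":0.5,"dy":0.2,"dz":3,"twist":0},
  {"dx":0.5,"dy":0.2,"dz":4,"twist":0},
  {"dx":0.5,"dy":0.2,"dz":5,"twist":0},
  {"dx":0.5,"dy":0.2,"dz":5.5,"twist":0},
  {"dx":0.5,"dy":0.2,"dz":5.55,"twist":0},
  {"dx":0.5,"dy":0.2,"dz":5.55,"twist":0},
])

```text
clock: 11.72
position: [0.5756, -0.1535, 0.0576]
tool_rot: [2.098, 1.565, 0.526]
force: [-0.6, 1.4, -8.3]
grip_width: 0.0429
```

```bash
python3 -c "
from h import *
go([.576,-.1545,.055],0)
save('scene','s11.png',(180,170,340,290),5)
save('wrist','w11.png')"
```

```text
11.72 p [ 0.5756 -0.1535  0.0576] yang -0.001 q7 -0.29 F [-0.6  1.4 -8.3] w 0.0429 -> {'dx': np.float64(0.26), 'dy': np.float64(0.04), 'dz': np.float64(0.1), 'twist': np.float64(-0.001)} axes [[0.0, 0.0, -1.0], [1.0, -0.0, 0.0], [-0.0, -1.0, -0.0]]
```

View pics/s11.png

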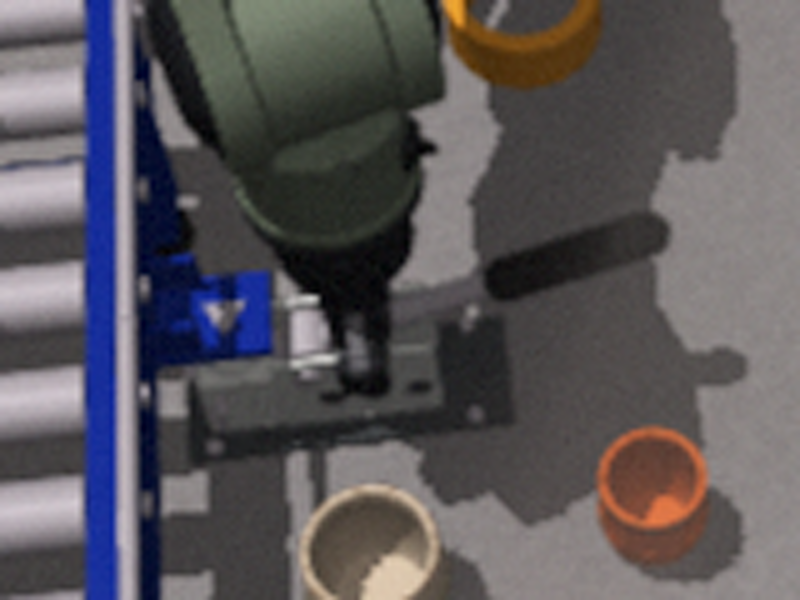

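View pics/w11.png

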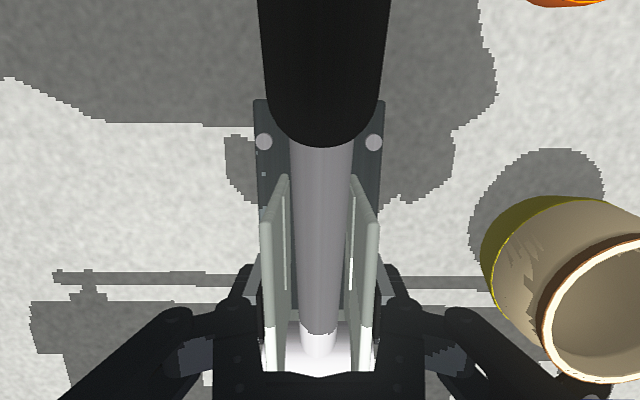

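arm_command([
  {"dx":0.1,"dy":0,"dz":0.1,"twist":0},
  {"dx":0.2,"dy":0,"dz":0.1,"twist":0},
  {"dx":0.25,"dy":0,"dz":0.1,"twist":0},
  {"dx":0.25,"dy":0,"dz":0.1,"twist":0},
])

```text
clock: 12.15
position: [0.576, -0.1531, 0.0554]
tool_rot: [2.112, 1.565, 0.542]
force: [-0.7, 2.7, -0.9]
grip_width: 0.043
```

arm_command([
  {"dx":0,"dy":0,"dz":0,"twist":0},
  {"dx":0,"dy":0,"dz":0,"twist":0},
  {"dx":0,"dy":0,"dz":0,"twist":0},
  {"dx":0,"dy":0,"dz":0,"twist":0},
  {"dx":0,"dy":0,"dz":0,"twist":0},
], grip=-0.6)

```text
clock: 12.57
position: [0.5761, -0.1532, 0.0555]
tool_rot: [2.076, 1.565, 0.505]
force: [-0.0, 0.1, 0.3]
grip_width: 0.0683
```

```bash
python3 -c "
from h import *
go([.576,-.1545,.21],0)"
```

```text
12.57 p [ 0.5761 -0.1532  0.0555] yang 0.001 q7 -0.29 F [-0.   0.1  0.3] w 0.0683 -> {'dx': np.float64(-15.45), 'dy': np.float64(0.08), 'dz': np.float64(0.09), 'twist': np.float64(0.001)} axes [[0.01, 0.0, -1.0], [1.0, 0.0, 0.01], [0.0, -1.0, -0.0]]
```

arm_command([
  {"dx":-2,"dy":0,"dz":0,"twist":0},
  {"dx":-5,"dy":0,"dz":0,"twist":0},
  {"dx":-8,"dy":0,"dz":0,"twist":0},
  {"dx":-12,"dy":0,"dz":0,"twist":0},
  {"dx":-16,"dy":0,"dz":0,"twist":0},
  {"dx":-19,"dy":0,"dz":-1,"twist":0},
  {"dx":-19,"dy":0,"dz":-3,"twist":0},
  {"dx":-19,"dy":0,"dz":-3,"twist":0},
  {"dx":-19,"dy":0,"dz":-3,"twist":0},
])

```text
clock: 13.32
position: [0.5751, -0.123, 0.246]
tool_rot: [1.989, 1.564, 0.42]
force: [0.5, -0.3, 0.4]
grip_width: 0.0683
```

```bash
python3 -c "
from h import *
go([.576,-.1545,.21],0)
print(proj('wrist',[.576,-.022,.131]),proj('wrist',[.576,-.227,.114]))
save('wrist','w12.png')
save('scene','s12.png',(180,170,340,290),5)"
```

```text
13.32 p [ 0.5751 -0.123   0.246 ] yang 0.002 q7 -0.19 F [ 0.5 -0.3  0.4] w 0.0683 -> {'dx': np.float64(3.59), 'dy': np.float64(0.06), 'dz': np.float64(3.16), 'twist': np.float64(0.002)} axes [[0.01, 0.0, -1.0], [1.0, 0.0, 0.01], [0.0, -1.0, -0.0]]
(np.float64(318.30281096163424), np.float64(62.05435823453905)) (np.float64(317.89202686564056), np.float64(298.53400368847883))
```

View pics/w12.png

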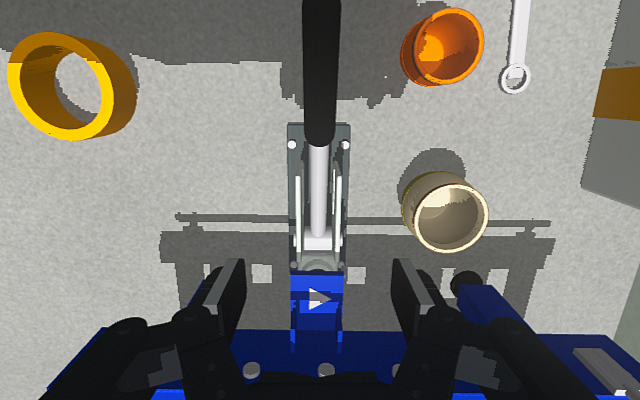

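View pics/s12.png

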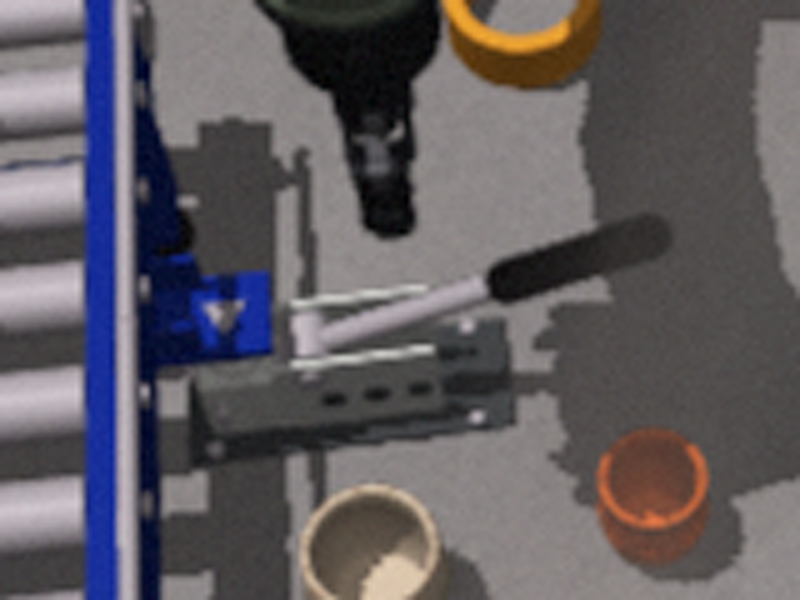

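```bash
python3 -c "
from h import *
for n,u,v,z in [('b',288,124,.006),('b',350,123,.006),('lug',291,273,.112),('lug',344,273,.112),('tri c',318,299,.116),('cheek rear',298,177,.082),('cheek rear',339,177,.082),('gripstart',319,140,.114)]: print(n,np.round(px2z('wrist',u,v,z),4))
# scene: base corners
for x,y in [(510,318),(516,423),(200,468)]: print(np.round(px2z('scene',180+x/5-.4,170+y/5-.4,.006),4))
print(np.round(px2z('scene',180+435/5-.4,170+350/5-.4,.082),4),np.round(px2z('scene',180+428/5-.4,170+288/5-.4,.082),4),np.round(px2z('scene',180+270/5-.4,170+312/5-.4,.112),4))
"
```

```text
b [ 0.5427 -0.0767  0.006 ]
b [ 0.6114 -0.0757  0.006 ]
lug [ 0.5506 -0.2014  0.112 ]
lug [ 0.5994 -0.2016  0.112 ]
tri c [ 0.5754 -0.2268  0.116 ]
cheek rear [ 0.5571 -0.118   0.082 ]
cheek rear [ 0.5951 -0.118   0.082 ]
gripstart [ 0.5763 -0.0795  0.114 ]
[ 0.5453 -0.0692  0.006 ]
[ 0.6148 -0.0732  0.006 ]
[ 0.6171 -0.2571  0.006 ]
[ 0.5999 -0.1132  0.082 ] [ 0.5599 -0.1135  0.082 ] [ 0.579  -0.2003  0.112 ]
```

arm_command([
  {"dx":0,"dy":0,"dz":-3,"twist":0},
  {"dx":0,"dy":0.05,"dz":-6,"twist":0},
  {"dx":1,"dy":0.1,"dz":-8.5,"twist":0},
  {"dx":3,"dy":0.1,"dz":-9.3,"twist":0},
  {"dx":5,"dy":0.1,"dz":-9.3,"twist":0},
  {"dx":6,"dy":0.1,"dz":-9.3,"twist":0},
  {"dx":6,"dy":0.1,"dz":-9.3,"twist":0},
  {"dx":6,"dy":0.1,"dz":-9.3,"twist":0},
  {"dx":6,"dy":0.1,"dz":-9.3,"twist":0},
], grip=1, squeeze=40)

```text
clock: 14.17
position: [0.5765, -0.0317, 0.1861]
tool_rot: [2.045, 1.565, 0.474]
force: [-0.3, -1.0, 0.3]
grip_width: 0.0002
```

```bash
python3 -c "
from h import *
go([.576,-.03,.150],0)
save('wrist','w13.png')
save('scene','s13.png',(180,150,340,270),5)"
```

```text
14.17 p [ 0.5765 -0.0317  0.1861] yang -0.001 q7 -0.4 F [-0.3 -1.   0.3] w 0.0002 -> {'dx': np.float64(3.61), 'dy': np.float64(-0.07), 'dz': np.float64(-0.16), 'twist': np.float64(-0.001)} axes [[0.01, 0.0, -1.0], [1.0, -0.0, 0.01], [-0.0, -1.0, -0.0]]
```

View pics/w13.png

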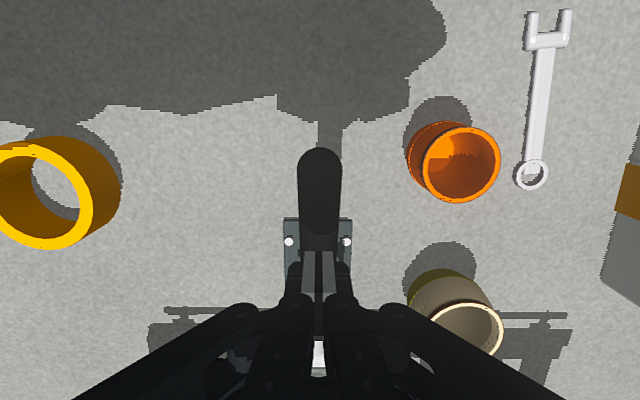

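View pics/s13.png

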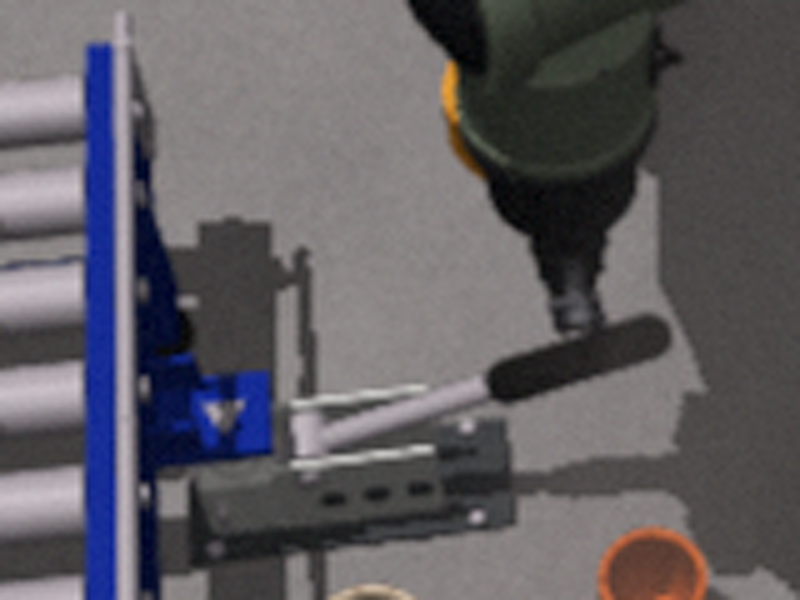

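arm_command([
  {"dx":2,"dy":0,"dz":-0.1,"twist":0},
  {"dx":3,"dy":0,"dz":-0.1,"twist":0},
  {"dx":4,"dy":0,"dz":-0.1,"twist":0},
  {"dx":5,"dy":0,"dz":-0.1,"twist":0},
  {"dx":6,"dy":0,"dz":-0.1,"twist":0},
  {"dx":7,"dy":0,"dz":-0.1,"twist":0},
  {"dx":8,"dy":0,"dz":-0.1,"twist":0},
  {"dx":9,"dy":0,"dz":-0.1,"twist":0},
  {"dx":10,"dy":0,"dz":-0.1,"twist":0},
  {"dx":11,"dy":0,"dz":-0.1,"twist":0},
  {"dx":12,"dy":0,"dz":-0.1,"twist":0},
  {"dx":12,"dy":0,"dz":-0.1,"twist":0},
])

```text
clock: 15.27
position: [0.5772, -0.0294, 0.0648]
tool_rot: [2.132, 1.564, 0.562]
force: [0.6, 5.1, 9.6]
grip_width: 0.0003
```

```bash
python3 -c "
from h import *
go([.576,-.03,.054],0)
save('scene','s14.png',(180,150,340,270),5)"
```

```text
15.27 p [ 0.5772 -0.0294  0.0648] yang 0.0 q7 -0.52 F [0.6 5.1 9.6] w 0.0003 -> {'dx': np.float64(1.08), 'dy': np.float64(-0.13), 'dz': np.float64(0.06), 'twist': np.float64(0.0)} axes [[0.01, 0.0, -1.0], [1.0, 0.0, 0.01], [0.0, -1.0, -0.0]]
```

View pics/s14.png

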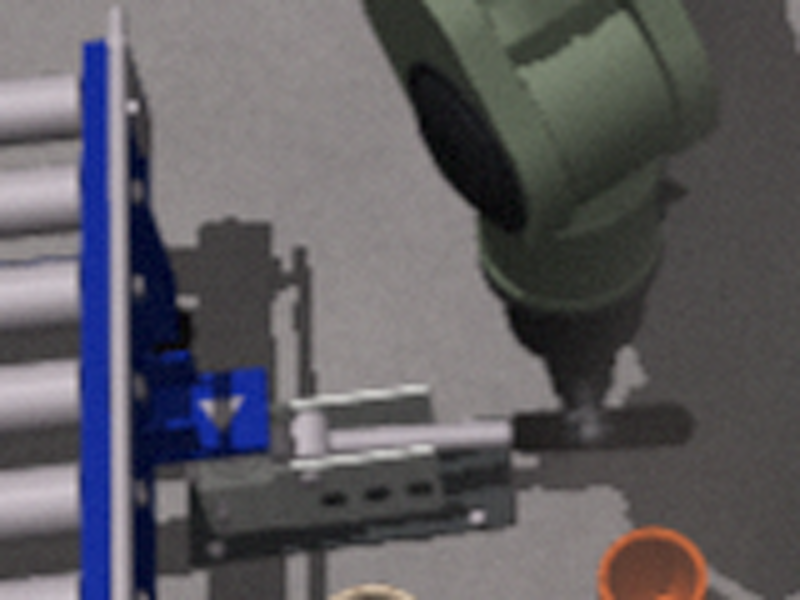

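arm_command([
  {"dx":0.4,"dy":0,"dz":0,"twist":0},
  {"dx":0.8,"dy":0,"dz":0,"twist":0},
  {"dx":0.8,"dy":0,"dz":0,"twist":0},
])

```text
clock: 15.57
position: [0.5774, -0.0298, 0.0569]
tool_rot: [2.025, 1.564, 0.454]
force: [-2.3, -0.6, 12.0]
grip_width: -0.0001
```

arm_command([
  {"dx":0.3,"dy":0,"dz":0,"twist":0},
  {"dx":0.3,"dy":0,"dz":0,"twist":0},
])

```text
clock: 15.73
position: [0.5774, -0.0302, 0.0535]
tool_rot: [1.925, 1.565, 0.354]
force: [-2.0, -1.4, 13.2]
grip_width: 0.0004
```

arm_command([
  {"dx":0.3,"dy":0,"dz":0,"twist":0},
  {"dx":0.3,"dy":0,"dz":0,"twist":0},
])

```text
clock: 15.9
position: [0.5777, -0.0305, 0.051]
tool_rot: [1.74, 1.565, 0.168]
force: [-9.1, -0.6, 32.0]
grip_width: 0.0002
```

arm_command([
  {"dx":-0.1,"dy":0,"dz":0,"twist":0},
  {"dx":-0.1,"dy":0,"dz":0,"twist":0},
])

```text
clock: 16.07
position: [0.5776, -0.0305, 0.0523]
tool_rot: [1.661, 1.565, 0.089]
force: [-5.4, 0.4, 15.9]
grip_width: 0.0004
```

```bash
python3 -c "
from h import *
go([.576,-.03,.17],0)
save('scene','s15.png',(180,150,340,270),5)"
```

```text
16.07 p [ 0.5776 -0.0305  0.0523] yang -0.0 q7 -0.53 F [-5.4  0.4 15.9] w 0.0004 -> {'dx': np.float64(-11.77), 'dy': np.float64(-0.09), 'dz': np.float64(-0.06), 'twist': np.float64(-0.0)} axes [[0.01, 0.0, -1.0], [1.0, -0.0, 0.01], [-0.0, -1.0, -0.0]]
```

View pics/s15.png

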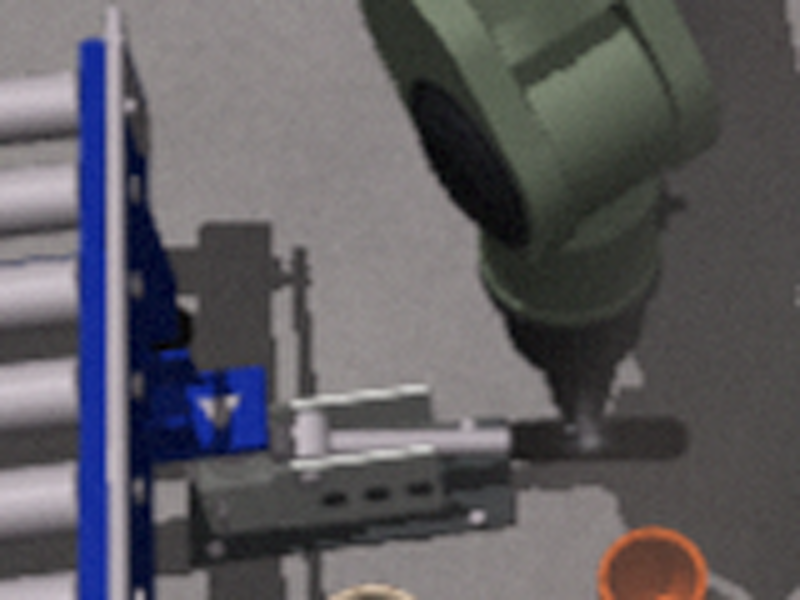

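arm_command([
  {"dx":-1.5,"dy":-0.1,"dz":0,"twist":0},
  {"dx":-3,"dy":-0.1,"dz":0,"twist":0},
  {"dx":-4.5,"dy":-0.1,"dz":0,"twist":0},
  {"dx":-6,"dy":-0.1,"dz":0,"twist":0},
  {"dx":-7.5,"dy":-0.1,"dz":0,"twist":0},
  {"dx":-9,"dy":-0.1,"dz":0,"twist":0},
  {"dx":-10.5,"dy":-0.1,"dz":0,"twist":0},
  {"dx":-12,"dy":-0.1,"dz":0,"twist":0},
  {"dx":-12.3,"dy":-0.1,"dz":0,"twist":0},
  {"dx":-12.3,"dy":-0.1,"dz":0,"twist":0},
  {"dx":-12.3,"dy":-0.1,"dz":0,"twist":0},
])

```text
clock: 17.03
position: [0.5755, -0.0308, 0.1743]
tool_rot: [1.641, 1.566, 0.07]
force: [-0.6, 0.3, 0.2]
grip_width: -0.0003
```

```bash
python3 -c "
from h import *
go([.576,-.03,.17],0)
save('scene','s16.png',(180,150,340,270),5)"
```

```text
17.03 p [ 0.5755 -0.0308  0.1743] yang -0.001 q7 -0.42 F [-0.6  0.3  0.2] w -0.0003 -> {'dx': np.float64(0.43), 'dy': np.float64(0.04), 'dz': np.float64(-0.08), 'twist': np.float64(-0.001)} axes [[0.01, 0.0, -1.0], [1.0, -0.0, 0.01], [-0.0, -1.0, -0.0]]
```

View pics/s16.png

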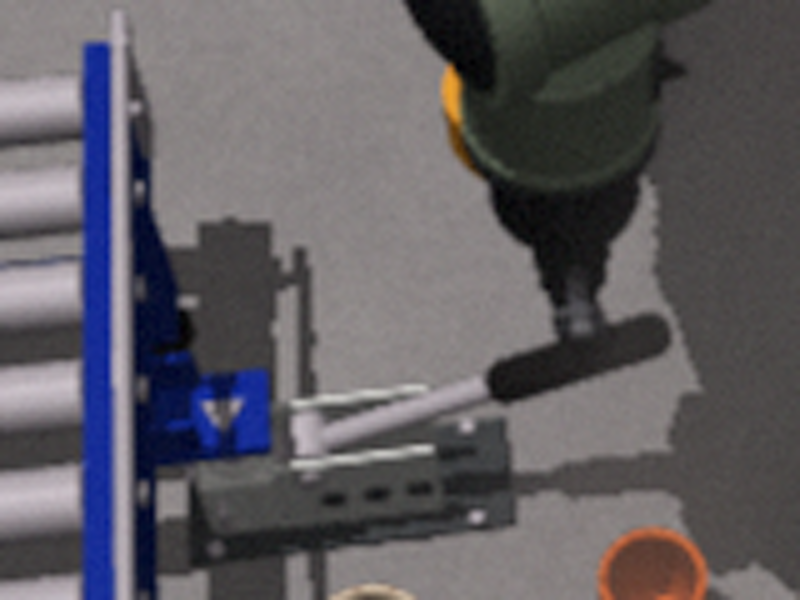

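arm_command([
  {"dx":1.5,"dy":0.05,"dz":0,"twist":0},
  {"dx":3,"dy":0.05,"dz":0,"twist":0},
  {"dx":4,"dy":0.05,"dz":0,"twist":0},
  {"dx":5,"dy":0.05,"dz":0,"twist":0},
  {"dx":6,"dy":0.05,"dz":0,"twist":0},
  {"dx":7,"dy":0.05,"dz":0,"twist":0},
  {"dx":8,"dy":0.05,"dz":0,"twist":0},
  {"dx":9,"dy":0.05,"dz":0,"twist":0},
  {"dx":10,"dy":0.05,"dz":0,"twist":0},
  {"dx":11,"dy":0.05,"dz":0,"twist":0},
  {"dx":11.6,"dy":0.05,"dz":0,"twist":0},
  {"dx":11.6,"dy":0.05,"dz":0,"twist":0},
])

```text
clock: 18.08
position: [0.5767, -0.0298, 0.0569]
tool_rot: [1.891, 1.566, 0.321]
force: [0.9, 2.4, 9.6]
grip_width: -0.0001
```

arm_command([
  {"dx":0.3,"dy":0,"dz":0,"twist":0},
  {"dx":0.5,"dy":0,"dz":0,"twist":0},
  {"dx":0.5,"dy":0,"dz":0,"twist":0},
])

```text
clock: 18.33
position: [0.5769, -0.0301, 0.0518]
tool_rot: [1.739, 1.566, 0.169]
force: [-2.8, -2.6, 20.6]
grip_width: 0.0
```

```bash
python3 -c "
from h import *
go([.576,-.03,.052],0)"
```

```text
18.33 p [ 0.5769 -0.0301  0.0518] yang 0.0 q7 -0.53 F [-2.8 -2.6 20.6] w 0.0 -> {'dx': np.float64(-0.02), 'dy': np.float64(-0.09), 'dz': np.float64(-0.01), 'twist': np.float64(0.0)} axes [[0.0, 0.0, -1.0], [1.0, 0.0, 0.0], [0.0, -1.0, -0.0]]
```

arm_command([
  {"dx":0.1,"dy":0,"dz":0,"twist":0},
  {"dx":0.1,"dy":0,"dz":0,"twist":0},
])

```text
clock: 18.5
position: [0.5771, -0.0302, 0.0512]
tool_rot: [1.581, 1.566, 0.011]
force: [-6.5, -1.5, 27.2]
grip_width: 0.0002
```

```bash
python3 -c "
from h import *
go([.576,-.03,.052],0)
save('scene','s17.png',(20,110,420,350),2)
a=cv2.imread('pics/raw_scene0.png')[200:310,190:290];b=cv2.imread('pics/raw_s17.png')[200:310,190:290]
cv2.imwrite('pics/cmp.png',cv2.resize(np.hstack([a,b]),None,fx=4,fy=4,interpolation=cv2.INTER_CUBIC))
go([.576,-.03,.052],0)"
```

```text
18.5 p [ 0.5771 -0.0302  0.0512] yang 0.0 q7 -0.53 F [-6.5 -1.5 27.2] w 0.0002 -> {'dx': np.float64(-0.08), 'dy': np.float64(-0.11), 'dz': np.float64(-0.02), 'twist': np.float64(0.0)} axes [[0.01, 0.0, -1.0], [1.0, 0.0, 0.01], [0.0, -1.0, -0.0]]
18.55 p [ 0.577  -0.0302  0.0513] yang 0.0 q7 -0.53 F [-6.2 -0.7 27.3] w -0.0003 -> {'dx': np.float64(-0.08), 'dy': np.float64(-0.1), 'dz': np.float64(-0.02), 'twist': np.float64(0.0)} axes [[0.01, 0.0, -1.0], [1.0, 0.0, 0.01], [0.0, -1.0, -0.0]]
```

View pics/s17.png

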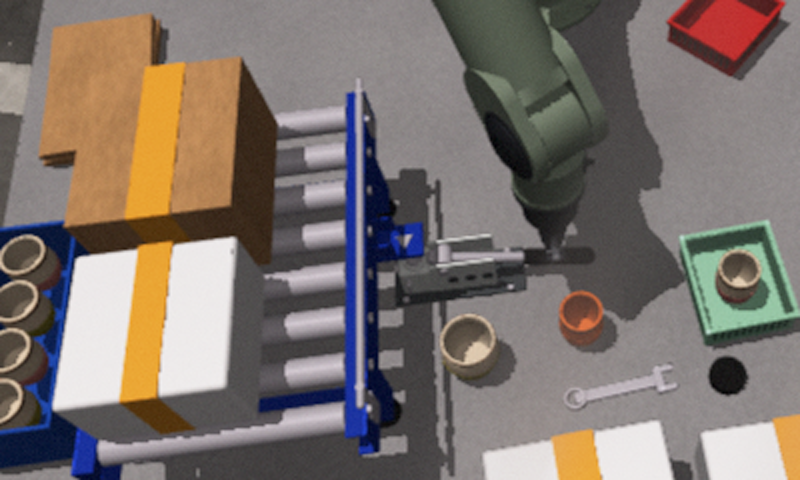

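View pics/cmp.png

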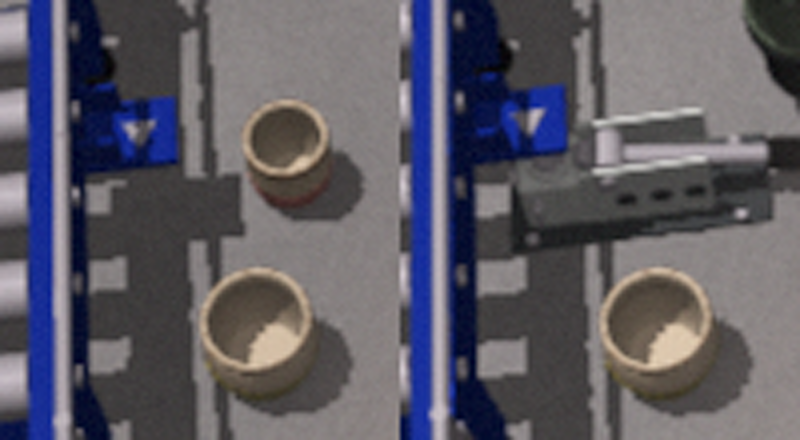

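```bash
python3 -c "
from h import *
a=np.array([.5755,-.2268,.116])
p0=np.array(proj('scene',a))
for h in [.006,.01,.014,.017,.02]:
    t=h/.37; print(h,np.array(proj('scene',a+[0,-t*.1,h]))-p0)
A=cv2.imread('pics/raw_scene0.png',0);B=cv2.imread('pics/raw_s17.png',0);C=cv2.imread('pics/raw_s14.png',0);D=cv2.imread('pics/raw_s15.png',0);E=cv2.imread('pics/raw_s16.png',0)
t=A[222:242,212:238]
def sub(I):
    r=cv2.matchTemplate(cv2.resize(I[205:255,195:255],None,fx=8,fy=8,interpolation=2),cv2.resize(t,None,fx=8,fy=8,interpolation=2),5); m=cv2.minMaxLoc(r); return (m[3][0]/8-17,m[3][1]/8-17,m[1])
for n,I in [('0',A),('up0',cv2.imread('pics/raw_s13.png',0)),('mid1',C),('bot1',D),('notch1',E),('bot2',B)]: print(n,sub(I))
"
```

```text
0.006 [-0.92490772 -0.95186213]
0.01 [-1.54536543 -1.59040172]
0.014 [-2.16893222 -2.232141  ]
0.017 [-2.63866172 -2.71555974]
0.02 [-3.11016322 -3.20080212]
0 (0.0, 0.0, 0.9996824860572815)
up0 (0.0, -0.125, 0.9392600655555725)
mid1 (-0.75, -0.625, 0.9307153224945068)
bot1 (-1.0, -1.0, 0.9282888770103455)
notch1 (-0.375, -0.375, 0.9152920842170715)
bot2 (-1.0, -2.875, 0.8185518383979797)
```

```bash
python3 -c "
from h import *
print(order.job_done())
go([.576,-.03,.052],0)"
```

```text
the job is handed in; nothing more can be done
None
the job is handed in; nothing more can be done
```

I moved the pot into the green basket, put the jack under the lift lug and pumped it twice. I handed the job in with the handle held on its stop, at about 18.5 s of the 72 s allowed.

- **Pot:** the pictures after release show it standing upright near the middle of the basket. The scene picture from the hold at the end shows it still there.
- **Jack:** before pumping, its saddle measured within about 3 mm of the lift point, with the base flat. It looked unmoved during the first stroke. I did not measure the position again after that.
- **Lift:** the lug rose about 6 mm at the bottom of the first stroke and settled back to about 3 mm on the notch. At the bottom of the second stroke it was about 17 mm up.
- **Feet:** from the lug's rise they should hang about 14 mm clear. I did not see or measure them directly.
- **Final hold:** the fingers press the handle with about 27 N.
- **Other items:** the pot by the lug, the spanner and the pads showed no visible shift in the last picture. The small carton and the pot stacked on its bowl were outside that picture, so I did not check them at the end.

One check partly disagreed. In the last picture the lug mark's vertical shift of 2.9 px fits 17 mm, but the sideways shift matched only 1 px where about 2.6 px was expected. The image match there was poorer, at 0.82.

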